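# Set a vacuum wand to length and close its cam lever

### The arm

A 7-joint arm with a two-finger parallel gripper is mounted at the origin on the work surface. World frame = base frame: x ahead of the robot, y to its left, z up, the work surface at z = 0. Lengths are in m, angles in rad, forces in N, time in s.
With the tool pointing down it reaches from about 0.4 to 0.85 m from the base axis. Payload 4.5 kg.
Tool frame: the origin (TCP) lies midway between the tips of the shut fingers; the grasp point (between the pads) lies 19 mm behind it; z points along the fingers, y is the line along which they close (so a half turn about z gives the same grasp; the last joint's range is limited). The gripper opens to 88 mm and grips with 3 to 60 N. Pads are 18 mm wide; open, the fingers measure 123 mm over their backs; the gripper's body (75 mm by 187 mm) begins 45 mm behind the grasp point.
Start: joints at [1.24, 0.689, -0.195, 1.565, 0.157, 0.902, -0.215], TCP at [0.223, -0.584, 0.239] pointing down, gripper open.
Joint ranges: [-3.01, 3.01], [-0.46, 2.08], [-1.47, 1.51], [0.13, 2.56], [-1, 4.14], [0.04, 2.09], [-2.66, 2.66]. Speed limits (rad/s): [2.57, 2.57, 3.14, 3.14, 3.14, 3.14, 3.14].

### API

Orientations are given as a unit quaternion [x, y, z, w].
In Python, from plant import r, eyes, finish_job gives the robot as it stands. The module is installed in compiled form; this text tells all that it offers.
- The arm moves only by the tool move_arm, never from a script. Its argument "motion" is a list of rows, each a list of 7 numbers: the shift along the tool's x, y, z in mm, then the turn, a rotation vector about the tool's x, y, z in degrees, then the closure, from 0 (fully open) to 1 (shut). A call has 1 to 5 rows; each row is the pose to reach, as a shift and turn from the pose commanded when the call began, along the tool's axes at that moment; what a row does not reach only later rows make up. A row lasts 1/8 s, in which the tool goes at most 62.5 mm and 10.7 degrees, less where a joint would pass 70% of its speed; a pose out of reach is approached as far as the arm can. A call with a gripper value outside its range is refused whole. The fingers move at their own pace and stop on an object; "newtons" is the grip in N (left out, the last holds). Time passes only in rows, so rows that repeat a pose let the fingers close. It gives the time, the measured TCP pose, the force, the opening and the grip force at its end, in the units of the state.
- r.get_state(): the state, without advancing time (a new reading comes with each control period).
- eyes.snapshot(name): name is "scene" or "top"; returns a dict with "frame" (400x640x3 uint8, red, green, blue), "z_map" (400x640 float32, m along the optical axis (not along the pixel's ray), 0 where there is no reading), "intrinsics" (3x3 intrinsics, pixels), "world_to_cam" (4x4, takes a point from world to camera coordinates). Camera axes: x right, y down, z forward; pixel columns grow to the right and rows downward; lengths in m; the calibration is good to about 2 mm. A picture is of the moment at which its call begins.
- finish_job(): hands the job in; it is judged then, once.
The state is a dict: "clock": time; "q": joint angles; "qd": joint speeds; "joint_torque": joint torques, N m; "tool_pos": TCP position; "eef_rot": TCP orientation; "contact_force": force on the tool from outside, world axes, zero at the start; "moment": the same for the moment, N m; "opening": opening from 0.0 (shut) to 1.0 (fully open); "finger_force": force on a finger pad.
Only numpy, scipy, OpenCV 4.12 (cv2) and the standard library are available. Lean on these libraries where they do the work, as an engineer would, in place of code of your own. Each camera call takes 0.05 s, during which the arm holds its last target. There are 200 camera calls.

### The job

Take the upright steel post on the vacuum wand's sliding collar, draw the tube out until the collar's index fin lines up with the gauge pointer, and only then, still holding the post so the spring cannot pull the tube back, turn the hand about the post so that a finger swings the black cam lever anticlockwise (seen from above) fully closed against its stop, in line with the tube. Finish while still holding the post, the tube at the mark and the lever closed: do not let go. Leave the gauge pointer and the loose things around the fixture where they are.

Things in the scene. Friction and masses are not known exactly. Their poses are not given: they have to be found in the camera images.
- fixture: Fixed plywood board, 170 x 560 x 12 mm, with a grey bench vise gripping the chrome outer tube of a vacuum wand. Origin on the bench; the tube axis runs along its y straight above, 58 mm up; the tube draws out to +y, black handle at -y. Gauge rail parallel on the +x side, 70 to 86 mm from the axis, top 42 mm up; dark guide rod on the -x side.
- leg (a joint): Travel of the sliding chrome inner tube (28 mm diameter) with grey collar (68 x 36 x 36 mm): 0 m fully in (its start), up to 0.15 m out along the fixture's +y. A spring always draws it in: 2 N fully in, 4 to 6 N at the mark; it runs back when let go, even with the lever closed (the cam pinches only lightly).
- post: Upright round steel grip post on the collar, 22 mm diameter; like a swivel it turns freely about its own axis. Origin on its axis at the tube's height, 58 mm above the bench. Bare from 87 to 138 mm above the bench; can be held from above at any yaw, and the hand that holds it can turn about its axis.
- post_grip (a point): Point on the post's axis to hold it at, 114 mm above the bench, 24 mm below the post's top. Fingertips should stay above 87 mm to clear the lever's arm. At leg value q it lies at x = 0, y = -0.030 + q in the fixture frame.
- leg_index (a point): Tip of the collar's index fin (4 mm thick), which points to the fixture's +x, 36 mm from the tube axis, 56 mm above the bench, level along y with the post's axis.
- mark (a joint): Position of the gauge pointer on its rail, in the same measure as joint leg: fin and pointer are in line when the two values are equal. Between 0.06 and 0.115 m. Stiff (5 N), to be left alone.
- mark_tip (a point): Upturned tip of the steel gauge pointer (4 mm thick blade on an 18 mm wide slider), 40 mm from the tube axis on the fixture's +x side, 56 mm above the bench, top 60 mm. The length mark: the fin's tip must come to the same fixture y.
- lever (a joint): Angle of the black cam lever about the post's axis: 0 rad open, 0.9 closed against its stop, starts at 0 to 0.2. Closes anticlockwise seen from above, stays where left; 0.1 N m moves it. Its arm points at 0.67 + value from the fixture's +x towards +y (closed: along the tube, +y). Hub and arm lie 77 to 87 mm above the bench.
- lever_tab (a point): Centre of the lever's upright thumb tab, 109 mm above the bench, 35 mm from the post's axis. A plate in line with the arm, 18 to 52 mm out, 6 mm thick, 86 to 132 mm above the bench. Take the post with the fingers' line about square to the arm; then turn the held hand anticlockwise: a finger comes round and pushes the tab. A 20 mm wide finger meets it about 45 deg behind the arm.
- cleaner: Loose white bottle, 56 mm diameter, 150 mm tall, origin under its base; a bystander to leave alone.
- nozzle: Loose black floor nozzle, 120 x 45 mm, about 34 mm high with a short spout, origin under its centre; a bystander.
- carton: Loose open cardboard carton, 100 x 120 x 50 mm, origin under its centre; a bystander.
- cuff: Loose black hose cuff, a ring 42 mm across and 50 mm tall, standing, origin under its centre; a bystander.

How it is judged:
On the way, in this order (a step that is already met when the one before it is completed fails the run):
1. the held post has been drawn to the mark with the lever still open (y of leg_index in the frame of mark_tip between -0.006 and 0.006 m and value of joint lever below 0.4 rad and contact force between the fingers and post above 3 N), for 0.2 s.
2. the lever is closed with the post held at the mark (y of leg_index in the frame of mark_tip between -0.006 and 0.006 m and value of joint lever above 0.8 rad and contact force between the fingers and post above 3 N), for 0.2 s.
At the end, for the whole second after the job is handed in: Fingers on the post with more than 3 N, index fin within 6 mm of the gauge pointer along the tube, lever joint above 0.8 rad (stop at 0.9), tube at rest (all of step 2 and velocity of joint leg between -0.01 and 0.01 m/s); the arm keeps its last pose, push and grip.
It fails at once if the lever is swung past half-way (0.45 rad) while the fin is more than 10 mm off the pointer (value of joint lever above 0.45 rad and not (y of leg_index in the frame of mark_tip between -0.01 and 0.01 m)).
It fails at once if the gauge pointer is pushed along its rail by more than 5 mm (distance of mark_tip from where it was at the start of the episode above 0.005 m).
It fails at once if a loose thing (bottle, nozzle, carton or cuff) is shifted by more than 20 mm (distance of any of cleaner, nozzle, carton, cuff from where it was at the start of the episode above 0.02 m).
It also fails if it takes over 38 s, if anything falls off the work surface, if the arm or the gripper's body presses on something with over 40 N, if the wrist force passes 120 N, or if a joint passes its speed limit or range.

## Working session

There is one attempt and no reset: what is moved stays moved. The work goes in short steps, Python scripts to look and compute and a tool call to move; the robot and the scene stay as the last step left them, time stands still between calls to the robot, and variables do not carry over. Pictures are saved under pics/ and viewed, at most 12 in all, crops included, and the job is handed in when it is done.

Besides the shell and the picture viewer there is one more tool, called after "Call:" as a command line: name --pt "numbers of a row" for each row, then --argument value for the rest. move_arm: Moves the arm, as the interface text tells. Its arguments: {"type":"object","properties":{"motion":{"type":"array","items":{"type":"array","items":{"type":"number"}}},"newtons":{"type":"number"}},"required":["motion"]}

```bash
mkdir -p pics
cat > h.py <<'E'
import numpy as np, cv2
from plant import r, eyes, finish_job
def snap(n,f):
    s=eyes.snapshot(n); np.savez(''+f+'.npz',**s); cv2.imwrite('pics/'+f+'.png',s['frame'][...,::-1]); return s
def px(s,u,v,z=None):
    K=s['intrinsics'];T=np.linalg.inv(s['world_to_cam'])
    d=T[:3,:3]@np.linalg.inv(K)@[u,v,1]; o=T[:3,3]
    if z is None: return o+d*s['z_map'][int(round(v)),int(round(u))]
    return o+d*(z-o[2])/d[2]
E
python3 - <<'E'
from h import *
s=snap('top','t1'); s2=snap('scene','s1')
for a in(s,s2): print(a['intrinsics'],np.linalg.inv(a['world_to_cam']).round(3))
print(r.get_state())
E
```

```text
[[499.26877423   0.         319.49367758]
 [  0.         499.26877423 198.698527  ]
 [  0.           0.           1.        ]] [[-0.002 -0.992  0.124  0.425]
 [-1.     0.003  0.008  0.02 ]
 [-0.009 -0.124 -0.992  1.209]
 [ 0.     0.     0.     1.   ]]
[[391.12259914   0.         321.72279057]
 [  0.         391.12259914 200.63509869]
 [  0.           0.           1.        ]] [[-0.509  0.663 -0.549  1.066]
 [ 0.861  0.387 -0.331  0.306]
 [-0.007 -0.641 -0.768  0.776]
 [ 0.     0.     0.     1.   ]]
{'clock': 0.1, 'q': array([ 1.23980542,  0.68990743, -0.19450835,  1.5662484 ,  0.15731531,
        0.90252374, -0.2150869 ]), 'qd': array([ 0.00033039, -0.00165157, -0.00030286, -0.00277801,  0.00097714,
       -0.00125804, -0.00227646]), 'joint_torque': array([-2.83220994e-03, -5.28502965e+01, -1.27134886e+00, -1.53837347e+01,
       -5.25080273e-02,  2.03938427e-03,  5.81749237e-05]), 'tool_pos': array([ 0.22271127, -0.58335048,  0.23798316]), 'eef_rot': array([ 9.83403417e-01,  1.81430430e-01, -2.24988215e-04, -8.17080004e-04]), 'contact_force': array([-0.16368084, -0.35608644,  1.23660259]), 'moment': array([-0.02206239,  0.00469245, -0.00350907]), 'finger_force': 0.0, 'opening': 0.9962691273707254}
```

View pics/t1.png

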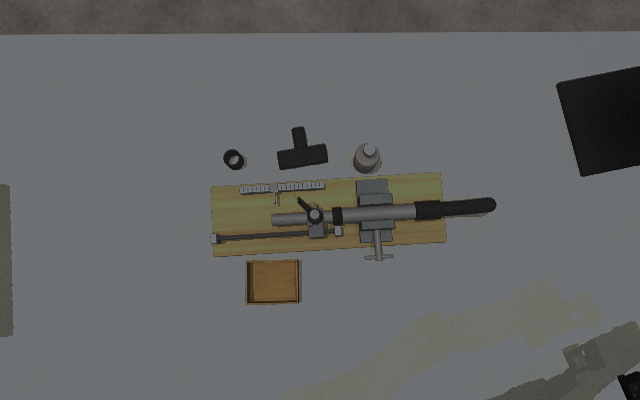

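View pics/s1.png

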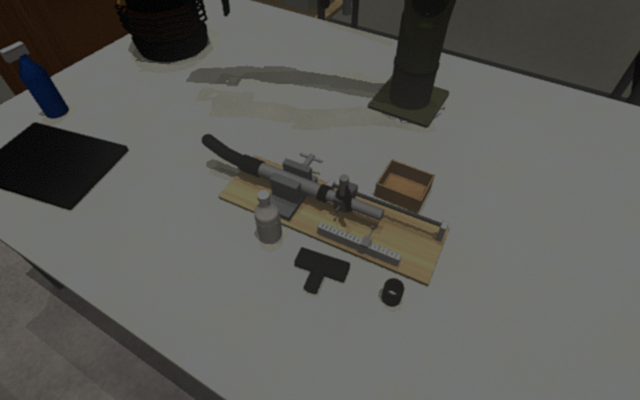

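The top view shows the board spanning x 210–445, with the post near (315,215), the lever tip near (300,200), the pointer near (277,198) and the tube's end at (273,219). I'll enlarge it.

Run:
```python
from h import *
f=cv2.imread('pics/t1.png')[165:265,205:335]
f=cv2.convertScaleAbs(cv2.resize(f,None,fx=6,fy=6,interpolation=cv2.INTER_CUBIC),alpha=1.8)
cv2.imwrite('pics/t1c.png',f)
g=cv2.imread('pics/s1.png')[165:275,310:450]
cv2.imwrite('pics/s1c.png',cv2.convertScaleAbs(cv2.resize(g,None,fx=5.4,fy=5.4,interpolation=cv2.INTER_CUBIC),alpha=1.8))
```

```text
(no output)
```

View pics/t1c.png

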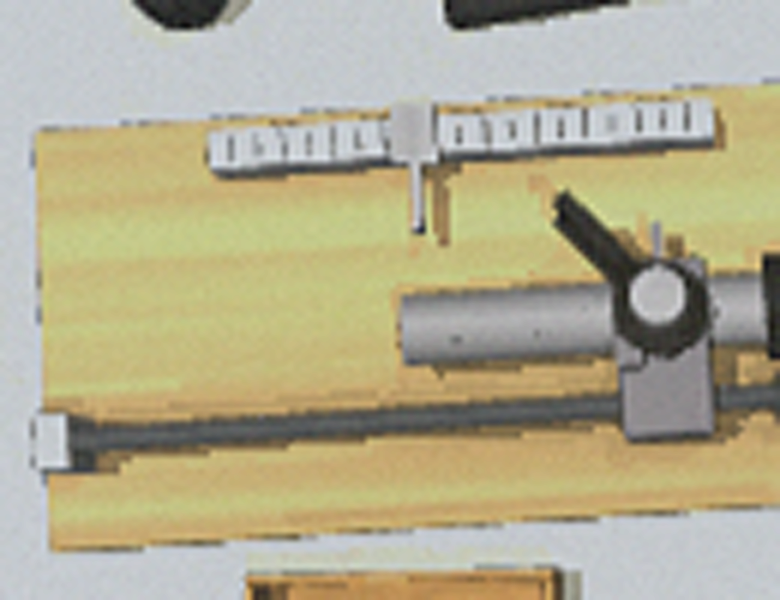

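View pics/s1c.png

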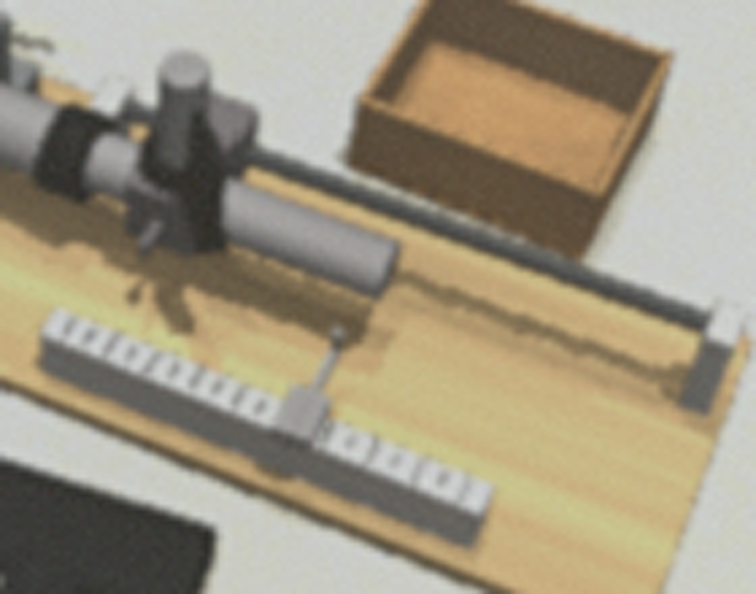

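The crop shows the post's top at (659,296), the fin at (657,225), the pointer tip at (418,230), the lever tab tip at (560,197), and the board's left corners at (36,130) and (50,549).

Run:
```python
from h import *
s=dict(np.load('t1.npz')); s2=dict(np.load('s1.npz'))
c=lambda x,y,z:px(s,205+(x+.5)/6-.5,165+(y+.5)/6-.5,z)
d=lambda x,y,z:px(s2,310+(x+.5)/5.4-.5,165+(y+.5)/5.4-.5,z)
a,b=c(36,130,.012),c(50,549,.012); e=px(s,440.5,172.5,.012);e2=px(s,445.5,242,.012)
print('corners',a,b,e,e2); 
for p,q in((e,a),(e2,b)): v=p-q; v=-v; print(np.degrees(np.arctan2(v[1],v[0])),np.linalg.norm(v))
print('rail',c(208,175-25,.042),c(714,100,.042))
v=(a-e)+(b-e2); Y=v/np.linalg.norm(v); X=np.array([Y[1],-Y[0],0]); O=(a+b+e+e2)/4
print('yaw',np.degrees(np.arctan2(X[1],X[0])),'O',O)
P=c(659,296,.138);M=c(418,229,.06);F=c(657,222,.058);L=c(558,200,.132)
for n,p in dict(post=P,mark=M,fin=F,tab=L,post_s=d(186,68,.138),mark_s=d(339,330,.06),fin_s=d(147,238,.056)).items(): print(n,p.round(4),((p-O)@X).round(4),((p-O)@Y).round(4))
t=L-P; print('lever ang from X',np.degrees(np.arctan2(t@Y,t@X)), np.hypot(t@X,t@Y))
from scipy.spatial.transform import Rotation as R
print(R.from_quat(r.get_state()['eef_rot']).as_matrix().round(3))
```

```text
corners [0.60515502 0.29508625 0.012     ] [0.43660415 0.28525763 0.012     ] [ 0.63716309 -0.26330244  0.012     ] [ 0.46894639 -0.26988095  0.012     ]
93.280729907517 0.5593053233093781
93.33426924743671 0.5560799106992907
rail [0.59245725 0.22006928 0.042     ] [0.61176801 0.02056512 0.042     ]
yaw 3.3074221663414853 O [0.53696716 0.01179013 0.012     ]
post [0.5252 0.0405 0.138 ] -0.0101 0.0293
mark [0.5588 0.1351 0.06  ] 0.0289 0.1219
fin [0.5615 0.0428 0.058 ] 0.0263 0.0295
tab [0.5608 0.0772 0.132 ] 0.0276 0.0639
post_s [0.5253 0.0389 0.138 ] -0.0101 0.0277
mark_s [0.5594 0.1335 0.06  ] 0.0294 0.1202
fin_s [0.5539 0.0385 0.056 ] 0.0185 0.0257
lever ang from X 42.57819947667651 0.05115585763722033
[[ 0.934  0.357 -0.001]
 [ 0.357 -0.934  0.002]
 [-0.    -0.002 -1.   ]]
```

Call:
move_arm --pt "42 -40 0 0 0 0 0" --pt "84 -80 0 0 0 0 0" --pt "126 -120 0 0 0 0 0" --pt "168 -160 0 0 0 0 0" --pt "210 -200 0 0 0 0 0" --newtons 40

```text
clock: 0.72
tool_pos: [0.3484, -0.3203, 0.2386]
eef_rot: [0.983, 0.181, 0.0, -0.0]
contact_force: [0.6, -0.1, -0.2]
opening: 0.998
finger_force: 0.0
```

Call:
move_arm --pt "42 -40 0 0 0 0 0" --pt "84 -80 0 0 0 0 0" --pt "126 -120 0 0 0 0 0" --pt "168 -160 0 0 0 0 0" --pt "210 -200 0 0 0 0 0"

```text
clock: 1.35
tool_pos: [0.4731, -0.0586, 0.2386]
eef_rot: [0.983, 0.181, -0.0, 0.0]
contact_force: [1.0, -0.2, -1.2]
opening: 1.001
finger_force: 0.0
```

```bash
cat >> h.py <<'E'
from scipy.spatial.transform import Rotation as R
def to(x,y,z,yaw=None):
    st=r.get_state(); M=R.from_quat(st['eef_rot']); m=M.as_matrix()
    yw=np.degrees(np.arctan2(m[1,1],m[0,1]))
    print('clk',st['clock'],'tcp',st['tool_pos'].round(4),'yaw(y)',yw.round(2),'tilt',m[:,2].round(4),'F',st['contact_force'].round(1),'M',st['moment'].round(2),'ff',st['finger_force'],'op',st['opening'],'q',st['q'].round(2))
    print('shift mm',(1000*m.T@(np.array([x,y,z])-st['tool_pos'])).round(1),'turn z',None if yaw is None else -(yaw-yw))
E
python3 -c "
from h import *
to(.5252,.040,.18,-44)"
```

```text
clk 1.35 tcp [ 0.4731 -0.0586  0.2386] yaw(y) -69.1 tilt [-2.e-04 -2.e-04 -1.e+00] F [ 1.  -0.2 -1.2] M [ 0.   -0.12  0.03] ff 0.0 op 1.0009240285983225 q [ 0.12  0.5  -0.14  2.    0.11  0.65 -1.3 ]
shift mm [ 83.8 -73.6  58.6] turn z -25.10404723417159
```

Call:
move_arm --pt "28 -25 10 0 0 -8 0" --pt "56 -49 25 0 0 -16 0" --pt "84 -74 40 0 0 -25 0" --pt "84 -74 59 0 0 -25 0" --pt "84 -74 59 0 0 -25 0"

```text
clock: 1.98
tool_pos: [0.5235, 0.0387, 0.1784]
eef_rot: [0.921, 0.39, -0.002, -0.0]
contact_force: [0.3, -0.1, 0.3]
opening: 1.006
finger_force: 0.0
```

```bash
python3 -c "
from h import *
to(.5252,.040,.096,-44)
f=snap('top','t2')['frame'][165:265,205:335,::-1]
f2=snap('scene','s2')['frame'][140:260,290:430,::-1]
g=lambda f:cv2.convertScaleAbs(cv2.resize(f,(400,380),interpolation=cv2.INTER_CUBIC),alpha=1.8)
cv2.imwrite('pics/c2.png',np.hstack([g(f),g(f2)]))"
```

```text
clk 1.975 tcp [0.5235 0.0387 0.1784] yaw(y) -44.07 tilt [-3.8e-03 -7.0e-04 -1.0e+00] F [ 0.3 -0.1  0.3] M [-0.03 -0.06  0.05] ff 0.0 op 1.0063416611537401 q [-0.03  0.65 -0.22  1.92  0.24  0.59 -1.17]
shift mm [ 2.4  0.5 82.4] turn z -0.06635496634844884
```

View pics/c2.png

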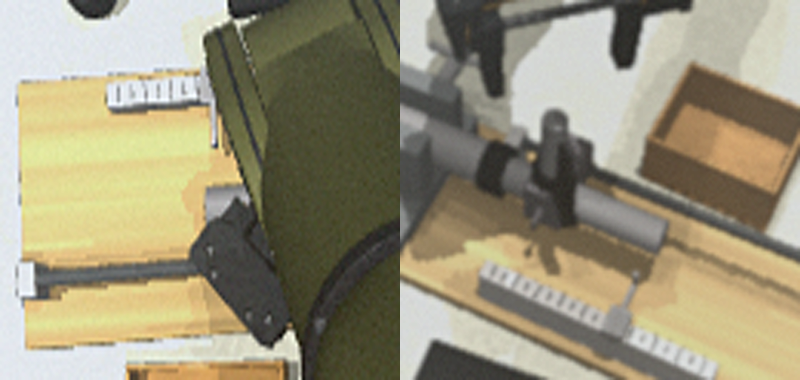

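The left panel shows the hand covering the post. The right panel shows the two fingertips above and on either side of the post (its top is near (555,120)). I'll descend and close.

Call:
move_arm --pt "2 0 30 0 0 0 0" --pt "2 0 60 0 0 0 0" --pt "2 0 82 0 0 0 0" --pt "2 0 82 0 0 0 0" --pt "2 0 82 0 0 0 0"

```text
clock: 2.7
tool_pos: [0.5269, 0.0399, 0.0989]
eef_rot: [0.921, 0.39, 0.001, 0.0]
contact_force: [0.5, -0.4, 0.3]
opening: 1.0
finger_force: 0.0
```

Call:
move_arm --pt "0 0 0 0 0 0 0.6" --pt "0 0 0 0 0 0 1" --pt "0 0 0 0 0 0 1" --pt "0 0 0 0 0 0 1" --pt "0 0 0 0 0 0 1"

```text
clock: 3.32
tool_pos: [0.5261, 0.0402, 0.0977]
eef_rot: [0.921, 0.39, -0.0, 0.0]
contact_force: [0.5, -0.7, 0.2]
opening: 0.458
finger_force: 0.0
```

```bash
python3 -c "
from h import *
Y=np.array([-np.sin(np.radians(3.4)),np.cos(np.radians(3.4))])
p=r.get_state()['tool_pos'];t=p[:2]+.0924*Y
to(*t,p[2],-44)
s=snap('scene','s3');f=s['frame'][150:260,310:450,::-1]
cv2.imwrite('pics/c3.png',cv2.convertScaleAbs(cv2.resize(f,None,fx=5.4,fy=5.4,interpolation=cv2.INTER_CUBIC),alpha=1.8))"
```

```text
clk 3.325 tcp [0.5261 0.0402 0.0977] yaw(y) -44.09 tilt [-0.e+00 -1.e-04 -1.e+00] F [ 0.5 -0.7  0.2] M [-0.01  0.04 -0.03] ff 0.0 op 0.45766058512906416 q [-0.07  0.79 -0.16  1.97  0.29  0.4  -1.22]
shift mm [ 62.4 -68.1  -0. ] turn z -0.0945718650467029
```

View pics/c3.png

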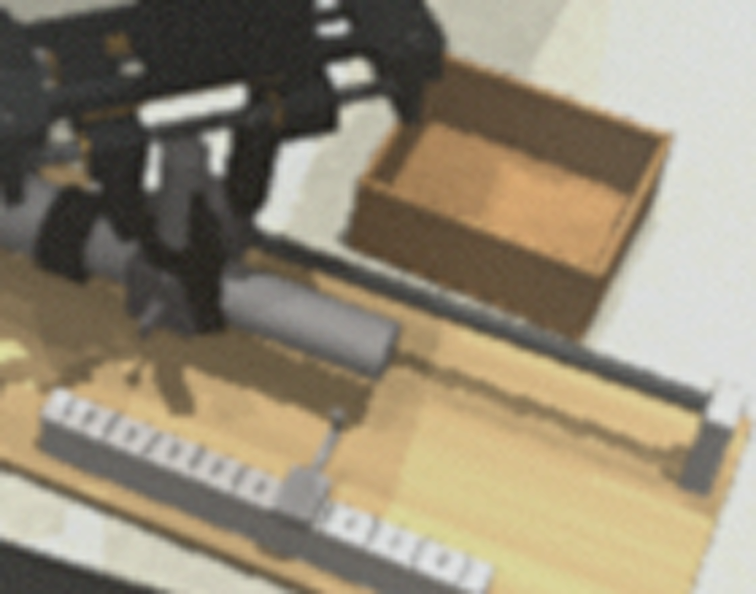

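The picture shows the fingers at (115,170) and (255,170), either side of the post at (185,180). They are still closing, with the opening at 0.46.

Call:
move_arm --pt "0 0 0 0 0 0 1" --pt "0 0 0 0 0 0 1" --pt "0 0 0 0 0 0 1" --pt "0 0 0 0 0 0 1" --pt "0 0 0 0 0 0 1"

```text
clock: 4.0
tool_pos: [0.5268, 0.0397, 0.0977]
eef_rot: [0.921, 0.39, 0.0, 0.0]
contact_force: [3.0, -3.0, -2.1]
opening: 0.237
finger_force: 40.0
```

```bash
python3 -c "
from h import *
Y=np.array([-np.sin(np.radians(3.4)),np.cos(np.radians(3.4))])
p=r.get_state()['tool_pos'];t=p[:2]+.0924*Y
to(*t,p[2],-44)"
```

```text
clk 4.0 tcp [0.5268 0.0397 0.0977] yaw(y) -44.13 tilt [ 1.2e-03 -4.0e-04 -1.0e+00] F [ 3.  -3.  -2.1] M [-0.46 -0.75 -0.02] ff 39.980963096022606 op 0.2368128173264919 q [-0.07  0.79 -0.16  1.97  0.29  0.4  -1.22]
shift mm [ 62.4 -68.2  -0. ] turn z -0.12984099858106646
```

Call:
move_arm --pt "11 -12 0 0 0 0 1" --pt "22 -24 0 0 0 0 1" --pt "33 -36 0 0 0 0 1" --pt "44 -48 0 0 0 0 1" --pt "55 -60 0 0 0 0 1"

```text
clock: 4.62
tool_pos: [0.5217, 0.1194, 0.0977]
eef_rot: [0.921, 0.389, -0.001, 0.002]
contact_force: [3.8, -6.3, -1.5]
opening: 0.24
finger_force: 40.0
```

Call:
move_arm --pt "2 -2 0 0 0 0 1" --pt "4 -4 0 0 0 0 1" --pt "4 -4 0 0 0 0 1"

```text
clock: 5.0
tool_pos: [0.5214, 0.1256, 0.0977]
eef_rot: [0.921, 0.389, -0.0, 0.001]
contact_force: [3.2, -4.2, -1.4]
opening: 0.237
finger_force: 40.0
```

```bash
python3 -c "
from h import *
Y=np.array([-np.sin(np.radians(3.4)),np.cos(np.radians(3.4))])
t=np.array([.5265,.0400])+.0924*Y
to(*t,.0977,-44)
s=snap('scene','s4');f=s['frame'][165:265,330:460,::-1]
cv2.imwrite('pics/c4.png',cv2.convertScaleAbs(cv2.resize(f,None,fx=6,fy=6,interpolation=cv2.INTER_CUBIC),alpha=1.8))
s=snap('top','t4')"
```

```text
clk 5.0 tcp [0.5214 0.1256 0.0977] yaw(y) -44.17 tilt [-0.     -0.0021 -1.    ] F [ 3.2 -4.2 -1.4] M [-0.86 -0.78 -0.03] ff 39.98906560242176 op 0.23724786719850818 q [-0.24  0.79 -0.14  1.95  0.25  0.42 -1.34]
shift mm [ 4.5 -4.9 -0. ] turn z -0.1680608336904328
```

View pics/c4.png

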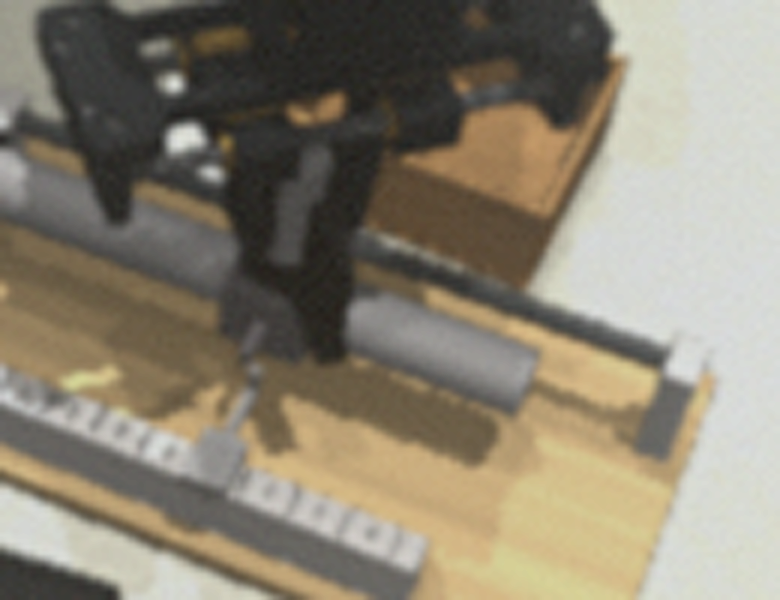

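The crop shows the fin near (247,352) and the pointer tip near (254,370). I'll measure the offset in y.

Run:
```python
from h import *
s=dict(np.load('s4.npz'))
Y=np.array([-np.sin(np.radians(3.4)),np.cos(np.radians(3.4)),0])
d=lambda x,y,z:px(s,330+(x+.5)/6-.5,165+(y+.5)/6-.5,z)
for n,p in dict(fin_tip=d(247,354,.057),fin_mid=d(257,337,.058),ptr=d(254,369,.06)).items(): print(n,p.round(4),(p@Y).round(4))
f=s['frame'][212:236,358:386,::-1]
cv2.imwrite('pics/c5.png',cv2.convertScaleAbs(cv2.resize(f,None,fx=24,fy=24,interpolation=cv2.INTER_CUBIC),alpha=2.2))
```

```text
fin_tip [0.5537 0.127  0.057 ] 0.0939
fin_mid [0.5452 0.127  0.058 ] 0.0944
ptr [0.5608 0.1331 0.06  ] 0.0996
```

View pics/c5.png

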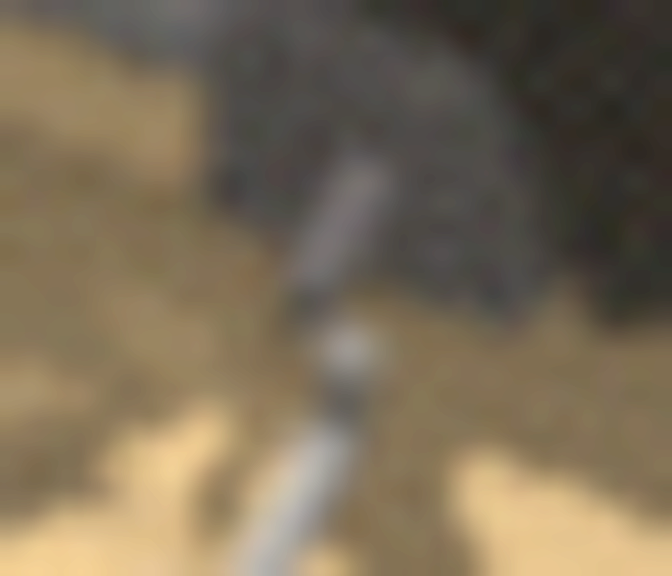

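The fin's end is at (312,275) and the pointer tip at (350,350), so about 6 mm remain. That agrees with the dead reckoning.

Call:
move_arm --pt "2 -2.2 0 0 0 0 1" --pt "4 -4.5 0 0 0 0 1" --pt "4 -4.5 0 0 0 0 1" --pt "4 -4.5 0 0 0 0 1" --pt "4 -4.5 0 0 0 0 1"

```text
clock: 5.72
tool_pos: [0.521, 0.1313, 0.0977]
eef_rot: [0.921, 0.389, -0.0, 0.001]
contact_force: [3.4, -4.7, -1.6]
opening: 0.237
finger_force: 40.0
```

Run:
```python
from h import *
to(.5210,.1322,.0977,50)
s=snap('scene','s6')
f=s['frame'][212:236,358:386,::-1]
cv2.imwrite('pics/c6.png',cv2.convertScaleAbs(cv2.resize(f,None,fx=24,fy=24,interpolation=cv2.INTER_CUBIC),alpha=2.2))
```

```text
clk 5.725 tcp [0.521  0.1313 0.0977] yaw(y) -44.19 tilt [ 1.0e-04 -2.1e-03 -1.0e+00] F [ 3.4 -4.7 -1.6] M [-0.95 -0.73  0.  ] ff 39.98866567388177 op 0.23683446622339357 q [-0.25  0.79 -0.14  1.95  0.25  0.42 -1.35]
shift mm [ 0.6 -0.6  0. ] turn z -94.1894599439371
```

View pics/c6.png

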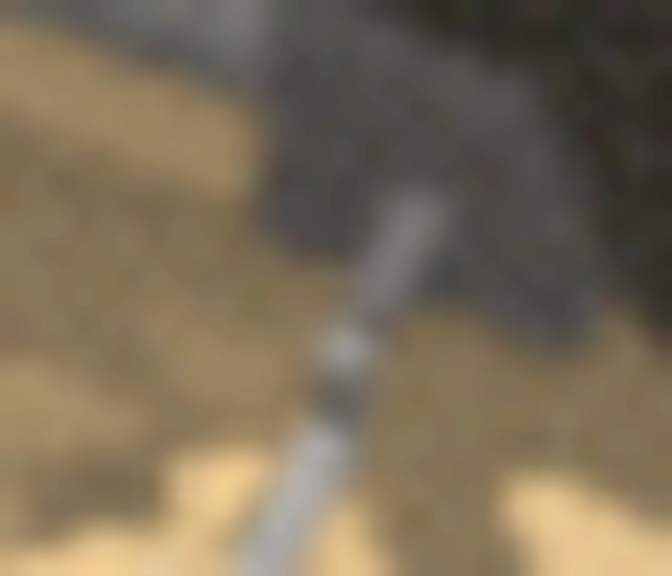

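The fin at (375,295) now runs straight into the pointer tip at (347,350), so they are lined up. I'll turn the hand anticlockwise.

Call:
move_arm --pt "0 0 0 0 0 -8 1" --pt "0 0 0 0 0 -16 1" --pt "0 0 0 0 0 -24 1" --pt "0 0 0 0 0 -32 1" --pt "0 0 0 0 0 -40 1"

```text
clock: 6.4
tool_pos: [0.5211, 0.131, 0.0977]
eef_rot: [0.731, 0.682, -0.001, 0.001]
contact_force: [3.6, -4.7, -2.1]
opening: 0.237
finger_force: 40.0
```

Run:
```python
from h import *
to(.5210,.1313,.0977,50)
```

```text
clk 6.4 tcp [0.5211 0.131  0.0977] yaw(y) -3.93 tilt [ 0.    -0.003 -1.   ] F [ 3.6 -4.7 -2.1] M [-0.92 -0.81 -0.02] ff 39.98647070489824 op 0.2365239760637426 q [-0.15  0.81 -0.31  1.94  0.51  0.48 -0.9 ]
shift mm [ 0.3 -0.1  0. ] turn z -53.927527622211265
```

Call:
move_arm --pt "0 0 0 0 0 -8 1" --pt "0 0 0 0 0 -16 1" --pt "0 0 0 0 0 -24 1" --pt "0 0 0 0 0 -32 1" --pt "0 0 0 0 0 -40 1"

```text
clock: 7.02
tool_pos: [0.5213, 0.1307, 0.0977]
eef_rot: [0.454, 0.891, -0.002, 0.001]
contact_force: [4.6, -4.7, -1.4]
opening: 0.234
finger_force: 41.5
```

Run:
```python
from h import *
to(.5210,.1313,.0977,50)
```

```text
clk 7.025 tcp [0.5213 0.1307 0.0977] yaw(y) 36.04 tilt [ 2.0e-04 -3.7e-03 -1.0e+00] F [ 4.6 -4.7 -1.4] M [-0.89 -0.93 -0.13] ff 41.45380578003824 op 0.23378155875593903 q [-0.04  0.83 -0.5   1.93  0.73  0.56 -0.41]
shift mm [0.6 0.1 0. ] turn z -13.959993227004496
```

Call:
move_arm --pt "0 0 0 0 0 -3 1" --pt "0 0 0 0 0 -6 1" --pt "0 0 0 0 0 -9 1" --pt "0 0 0 0 0 -9 1"

```text
clock: 7.52
tool_pos: [0.5212, 0.1306, 0.0977]
eef_rot: [0.384, 0.923, -0.002, 0.001]
contact_force: [4.2, -4.7, -0.8]
opening: 0.238
finger_force: 41.2
```

Run:
```python
from h import *
to(.5210,.1313,.0977,50)
s=snap('scene','s7');f=s['frame'][165:265,330:460,::-1]
cv2.imwrite('pics/c7.png',cv2.convertScaleAbs(cv2.resize(f,None,fx=6,fy=6,interpolation=cv2.INTER_CUBIC),alpha=2))
```

```text
clk 7.525 tcp [0.5212 0.1306 0.0977] yaw(y) 44.82 tilt [ 2.e-04 -4.e-03 -1.e+00] F [ 4.2 -4.7 -0.8] M [-0.86 -0.92 -0.05] ff 41.17265272914665 op 0.23836105152729012 q [-0.02  0.84 -0.54  1.93  0.77  0.59 -0.3 ]
shift mm [0.7 0.3 0. ] turn z -5.184999705620825
```

View pics/c7.png

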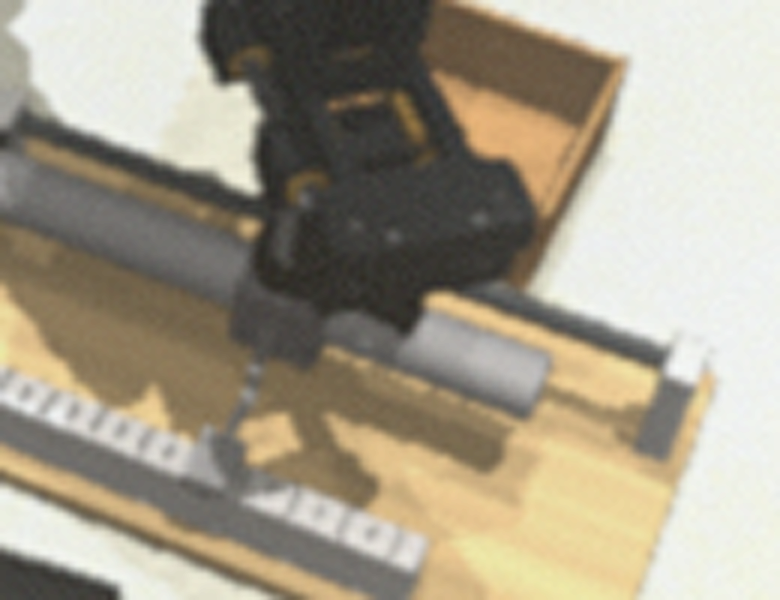

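The fin is still in line with the pointer at (252,370). The lever's arm at (400,320) lies nearly along the tube. I'll turn on to the stop, watching the force.

Call:
move_arm --pt "0 0 0 0 0 -2 1" --pt "0 0 0 0 0 -4 1" --pt "0 0 0 0 0 -4 1"

```text
clock: 7.95
tool_pos: [0.5213, 0.1305, 0.0977]
eef_rot: [0.352, 0.936, -0.002, 0.001]
contact_force: [5.0, -4.6, -0.3]
opening: 0.234
finger_force: 41.3
```

```bash
python3 -c "
from h import *
to(.5210,.1313,.0977,50)"
```

```text
clk 7.95 tcp [0.5213 0.1305 0.0977] yaw(y) 48.81 tilt [ 2.0e-04 -4.2e-03 -1.0e+00] F [ 5.  -4.6 -0.3] M [-0.91 -0.94 -0.08] ff 41.29335902805906 op 0.2342890614314583 q [-0.01  0.85 -0.56  1.93  0.79  0.6  -0.24]
shift mm [0.7 0.4 0. ] turn z -1.194431411626077
```

Call:
move_arm --pt "0 0 0 0 0 -1.5 1" --pt "0 0 0 0 0 -3 1" --pt "0 0 0 0 0 -3 1"

```text
clock: 8.32
tool_pos: [0.5212, 0.1305, 0.0977]
eef_rot: [0.327, 0.945, -0.002, 0.001]
contact_force: [4.0, -5.7, 0.7]
opening: 0.235
finger_force: 41.4
```

```bash
python3 -c "
from h import *
to(.5210,.1313,.0977,50)"
```

```text
clk 8.325 tcp [0.5212 0.1305 0.0977] yaw(y) 51.8 tilt [ 2.0e-04 -4.3e-03 -1.0e+00] F [ 4.  -5.7  0.7] M [-0.91 -0.95 -0.06] ff 41.370116590114776 op 0.23459098820682542 q [ 0.    0.85 -0.57  1.93  0.8   0.61 -0.2 ]
shift mm [0.7 0.5 0. ] turn z 1.8047880705756398
```

Call:
move_arm --pt "0 0 0 0 0 -1.5 1" --pt "0 0 0 0 0 -3 1" --pt "0 0 0 0 0 -3 1"

```text
clock: 8.7
tool_pos: [0.5213, 0.1305, 0.0977]
eef_rot: [0.302, 0.953, -0.002, 0.001]
contact_force: [3.4, -5.0, 0.2]
opening: 0.239
finger_force: 41.4
```

```bash
python3 -c "
from h import *
to(.5210,.1313,.0977,58)"
```

```text
clk 8.7 tcp [0.5213 0.1305 0.0977] yaw(y) 54.81 tilt [ 3.0e-04 -4.3e-03 -1.0e+00] F [ 3.4 -5.   0.2] M [-0.8  -1.03 -0.05] ff 41.40296068566386 op 0.23859489104981835 q [ 0.01  0.85 -0.59  1.93  0.82  0.61 -0.16]
shift mm [0.6 0.5 0. ] turn z -3.191280834429243
```

Call:
move_arm --pt "0 0 0 0 0 -1.5 1" --pt "0 0 0 0 0 -2 1" --pt "0 0 0 0 0 -2 1"

```text
clock: 9.07
tool_pos: [0.5213, 0.1305, 0.0977]
eef_rot: [0.286, 0.958, -0.002, 0.001]
contact_force: [4.0, -4.0, -0.6]
opening: 0.235
finger_force: 42.2
```

```bash
python3 -c "
from h import *
to(.5210,.1313,.0977,58)
s=snap('scene','s8');f=s['frame'][165:265,330:460,::-1]
cv2.imwrite('pics/c8.png',cv2.convertScaleAbs(cv2.resize(f,None,fx=6,fy=6,interpolation=cv2.INTER_CUBIC),alpha=2.5))"
```

```text
clk 9.075 tcp [0.5213 0.1305 0.0977] yaw(y) 56.78 tilt [ 3.0e-04 -4.3e-03 -1.0e+00] F [ 4.  -4.  -0.6] M [-0.93 -0.89 -0.16] ff 42.23453609389253 op 0.23479949975642267 q [ 0.01  0.86 -0.59  1.93  0.82  0.62 -0.13]
shift mm [0.7 0.5 0. ] turn z -1.2238138545692934
```

View pics/c8.png

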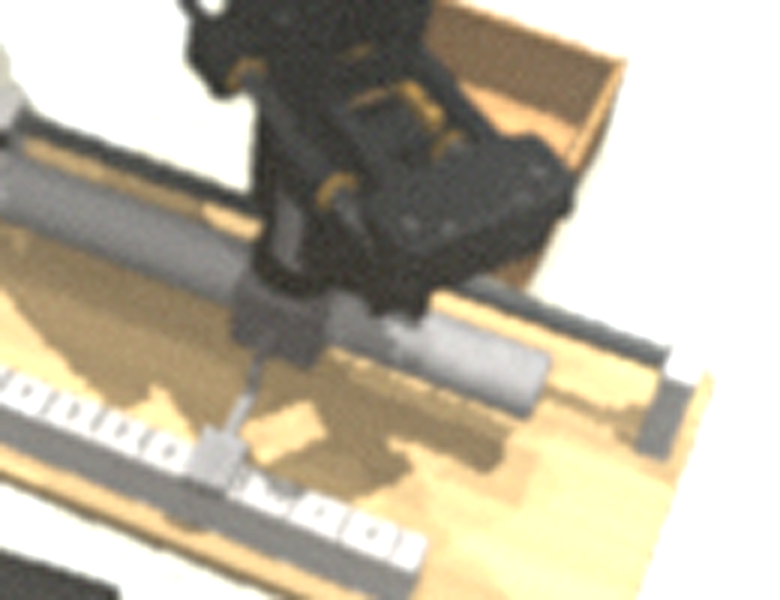

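The fin is aligned and the arm lies along the tube, with its tip at (415,310). Mz and the finger force have begun to rise, so I'll press a little more to confirm the stop.

Call:
move_arm --pt "0 0 0 0 0 -1 1" --pt "0 0 0 0 0 -2 1" --pt "0 0 0 0 0 -2 1"

```text
clock: 9.5
tool_pos: [0.5215, 0.1305, 0.0977]
eef_rot: [0.27, 0.963, -0.002, 0.001]
contact_force: [3.7, -5.3, 0.5]
opening: 0.235
finger_force: 44.8
```

```bash
python3 -c "
from h import *
to(.5210,.1313,.0977,58)"
```

```text
clk 9.5 tcp [0.5215 0.1305 0.0977] yaw(y) 58.71 tilt [ 5.0e-04 -4.2e-03 -1.0e+00] F [ 3.7 -5.3  0.5] M [-0.85 -0.91 -0.39] ff 44.84503427753225 op 0.23493941396424084 q [ 0.02  0.86 -0.6   1.93  0.83  0.62 -0.11]
shift mm [0.9 0.4 0. ] turn z 0.7146183289491788
```

Call:
move_arm --pt "0 0 0 0 0 -1 1" --pt "0 0 0 0 0 -1 1" --pt "0 0 0 0 0 -1 1"

```text
clock: 9.88
tool_pos: [0.5216, 0.1304, 0.0977]
eef_rot: [0.262, 0.965, -0.002, 0.001]
contact_force: [3.3, -4.7, -0.7]
opening: 0.234
finger_force: 46.4
```

Run:
```python
from h import *
to(.5210,.1313,.0977,58)
s=snap('scene','s9'); k=dict(np.load('s6.npz'))
# lever arm in image: expected arm tip (52 mm out, z .087) for closed, projected
P=np.array([.5213,.1305,0]); 
for a in (84,88,93.4,97):
  q=P+[.052*np.cos(np.radians(a)),.052*np.sin(np.radians(a)),.087]
  c=s['world_to_cam']@[*q,1]; u=s['intrinsics']@c[:3]; u/=u[2]; print(a,(u[0]-330)*6,(u[1]-165)*6)
```

```text
clk 9.875 tcp [0.5216 0.1304 0.0977] yaw(y) 59.67 tilt [ 5.0e-04 -4.2e-03 -1.0e+00] F [ 3.3 -4.7 -0.7] M [-0.82 -1.01 -0.49] ff 46.381851844489574 op 0.23362653034583647 q [ 0.02  0.86 -0.61  1.93  0.84  0.63 -0.09]
shift mm [1.  0.4 0. ] turn z 1.6731426932068771
84 418.97793608559186 312.99176501245256
88 423.52084370191085 306.54434663225743
93.4 428.6283817797537 297.4338811083526
97 431.36237467385547 291.1407236978827
```

The moment about z has climbed from −0.05 to −0.49 N m, so the lever is hard against its stop. The post has moved less than 1 mm from the mark.

```bash
python3 -c "
from h import *
print(finish_job())"
```

```text
the job is handed in; nothing more can be done
None
```

I handed the job in with the post still gripped (46 N), the index fin in line with the gauge pointer to within about 1–2 mm, and the lever pressed against what the moment readings show is its stop; the hand-in call returned no verdict.

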